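# Run a fingertip along the socket rail and mark the missing socket

## Task

Check the socket rail the way a mechanic does: run your fingertips slowly along the whole row of six posts, from the red end cap to the black one, keeping them close over the socket tops (no more than about a finger's breadth above them, over the gap too). Then put the fingertips straight down on the bare post, where the socket is missing, and finish with them still resting there, touching it gently, to show which one is gone. Do not pick up, push or lean on the sockets, and leave everything else on the bench where it is.

Things in the scene. Friction and masses are not known exactly. Their poses are not given: they have to be found in the camera images.
- rail: Socket rail screwed to the bench: a dark steel bar 284 mm long, 26 mm wide, 10 mm high, with a red end cap at one end and a black one at the other (caps 32 mm wide, 14 mm high). Origin: centre of its underside, on the bench. y runs along the rail towards the red cap, z up. Six blue posts stand in a row on its top; five carry a socket, one is bare.
- post1: Blue plastic square post number 1 of 6 counted from the red cap, fixed on the rail, 12 x 12 mm, 16 mm tall. Origin: centre of its foot, on the rail's top face (10 mm above the bench); z up, y along the rail towards the red cap. Posts are 40 mm apart. A socket on it hides it completely and stands 38 mm above its foot.
- post2: Blue plastic square post number 2 of 6 counted from the red cap, fixed on the rail, 12 x 12 mm, 16 mm tall. Origin: centre of its foot, on the rail's top face (10 mm above the bench); z up, y along the rail towards the red cap. Posts are 40 mm apart. A socket on it hides it completely and stands 38 mm above its foot.
- post3: Blue plastic square post number 3 of 6 counted from the red cap, fixed on the rail, 12 x 12 mm, 16 mm tall. Origin: centre of its foot, on the rail's top face (10 mm above the bench); z up, y along the rail towards the red cap. Posts are 40 mm apart. A socket on it hides it completely and stands 38 mm above its foot.
- post4: Blue plastic square post number 4 of 6 counted from the red cap, fixed on the rail, 12 x 12 mm, 16 mm tall. Origin: centre of its foot, on the rail's top face (10 mm above the bench); z up, y along the rail towards the red cap. Posts are 40 mm apart. A socket on it hides it completely and stands 38 mm above its foot.
- post5: Blue plastic square post number 5 of 6 counted from the red cap, fixed on the rail, 12 x 12 mm, 16 mm tall. Origin: centre of its foot, on the rail's top face (10 mm above the bench); z up, y along the rail towards the red cap. Posts are 40 mm apart. A socket on it hides it completely and stands 38 mm above its foot.
- post6: Blue plastic square post number 6 of 6 counted from the red cap, fixed on the rail, 12 x 12 mm, 16 mm tall. Origin: centre of its foot, on the rail's top face (10 mm above the bench); z up, y along the rail towards the red cap. Posts are 40 mm apart. A socket on it hides it completely and stands 38 mm above its foot.
- socket_A: Chrome socket for a ratchet, a loose upright cylinder 22 mm across and 38 mm tall, about 70 g, slipped down over one of the posts (which one varies). Origin: centre of its underside, level with the foot of its post; z is its axis. It can wobble about 1 mm on its post.
- socket_B: Chrome socket for a ratchet, a loose upright cylinder 22 mm across and 38 mm tall, about 70 g, slipped down over one of the posts (which one varies). Origin: centre of its underside, level with the foot of its post; z is its axis. It can wobble about 1 mm on its post.
- socket_C: Chrome socket for a ratchet, a loose upright cylinder 22 mm across and 38 mm tall, about 70 g, slipped down over one of the posts (which one varies). Origin: centre of its underside, level with the foot of its post; z is its axis. It can wobble about 1 mm on its post.
- socket_D: Chrome socket for a ratchet, a loose upright cylinder 22 mm across and 38 mm tall, about 70 g, slipped down over one of the posts (which one varies). Origin: centre of its underside, level with the foot of its post; z is its axis. It can wobble about 1 mm on its post.
- socket_E: Chrome socket for a ratchet, a loose upright cylinder 22 mm across and 38 mm tall, about 70 g, slipped down over one of the posts (which one varies). Origin: centre of its underside, level with the foot of its post; z is its axis. It can wobble about 1 mm on its post.
- socket_F: The sixth socket, same looks and size (22 mm across, 38 mm tall), standing loose on the bench beside the rail. Origin: centre of its underside.
- ratchet: Chrome ratchet handle lying loose on the bench beside the rail, 224 mm long along its x, head (38 mm across, 41 mm high with its drive square) towards +x, grip 25 mm thick. Origin: on the bench, 99 mm from the far side of the head.
- level: Orange plastic torpedo level standing loose on its base beyond the rail: 230 mm along its x, 24 mm thick, 58 mm high. Origin: centre of its underside.
- pliers: Steel needle-nose pliers lying loose, 190 mm along x (nose to +x), up to 56 mm wide, 12 mm high. Origin: under the pivot.
- canister: Red zip-tie canister standing loose, 71 mm across, 172 mm tall. Origin: centre of its underside.
- screwdriver: Screwdriver lying loose, 200 mm along its x, handle (26 mm thick) to -x. Origin: under its middle, on the bench.
- vise: Black plastic bench vise fixed to the bench, 150 x 110 mm foot, 130 mm tall, with a wooden offcut 150 mm wide (along y) in its jaws and a turning knob standing out about 135 mm from the origin towards -x. Origin: centre of the foot's underside.

How it is judged:
By the outcome, as a careful person would: the job done as asked, in the order asked, and still so for the second after the job is handed in, while the arm keeps its last pose, push and grip.
It also fails if it takes over 42 s, if anything falls off the work surface, if the arm or the gripper's body presses on something with over 40 N, if the wrist force passes 120 N, or if a joint passes its speed limit or range.

## Robot

A 6-joint arm with a two-finger parallel gripper is mounted at the origin on the work surface. World frame = base frame: x ahead of the robot, y to its left, z up, the work surface at z = 0. Lengths are in m, angles in rad, forces in N, time in s.
With the tool pointing down it reaches from about 0.4 to 0.825 m from the base axis. Payload 7 kg.
Tool frame: the origin (TCP) lies at the very end of the fingers, on their centre line; the grasp point (between the pads) lies 19 mm behind it; z points along the fingers, y is the direction in which the jaws open and shut (so a half turn about z gives the same grasp; the last joint's range is limited). The gripper opens to 88 mm and grips with 3 to 60 N. Pads are 19 mm wide; open, the fingers measure 130 mm over their backs; the gripper's body (78 mm by 193 mm) begins 47 mm behind the grasp point.
Start: joints at [1.584, 0.359, 0.012, 0, -1.224, -0.288], TCP at [0.183, 0.65, 0.227] pointing down, gripper open.
Joint ranges: [-3.07, 3.07], [-1.43, 2.12], [-1.02, 1.25], [-3.03, 1.67], [-3.05, -0], [-3.03, 3.03]. Speed limits (rad/s): [2.39, 2.39, 3.01, 3.14, 3.14, 3.14].

## Interface

Orientations are given as a unit quaternion [w, x, y, z].
In Python, from plant import * gives the robot as it stands.
- The arm moves only by the shell command python3 -m jog 'ROWS' [OPENING] [FORCE]. ROWS is JSON, a list that holds one entry, the list of rows, each a list of 6 numbers: the shift along the world's x, y, z in m, then the turn, a rotation vector about the world's x, y, z in degrees. In form: [[[x, y, z, wx, wy, wz], ...]]. A call has 1 to 8 rows; each row is the pose to reach, as a shift and turn from the pose commanded when the call began; what a row does not reach only later rows make up. A row lasts 1/12 s, in which the tool goes at most 41.7 mm and 7.16 degrees, less where a joint would pass 70% of its speed; a pose out of reach is approached as far as the arm can. A call with a gripper value outside its range is refused whole. OPENING is the finger opening in m, from 0 to 0.0876, set as the call begins (- or left out, the last holds). The fingers move at their own pace and stop on an object; FORCE is the grip in N (left out, the last holds). Time passes only in rows, so rows that repeat a pose let the fingers close. It gives the time, the measured TCP pose, the force and the opening at its end, in the units of the state.
- observe(): the state, without advancing time (a new reading comes with each control period).
- camera(name): name is "scene" or "top"; returns a dict with "pixels" (384x512x3 uint8, red, green, blue), "vfov" (degrees; the focal length in pixels is half the picture's height over the tangent of half this angle, whatever the lens; pixels are square), "cx", "cy" (the principal point, pixels), "R" (3x3) and "t" (3): a world point X has camera coordinates R X + t. Camera axes: x right, y down, z forward; pixel columns grow to the right and rows downward; lengths in m; the calibration is good to about 2 mm. A picture is of the moment at which its call begins. There is no depth.
- finish_job(): hands the job in, once; it reports no verdict.
Trained networks look in the newest picture that a camera, given by its name, has taken for a name from the list of things; names that differ only in an ending like _2 or _b are one class to them, and where a whole thing is asked for, a point or a joint stands for the part that bears it (a point fixed in the world has none). Each returns a list of dicts, best first, with "score" (0 to 1); they miss things now and then, are a little off and sometimes report something else, mostly with a low value. They report only what shows in the picture. A call takes as long as a camera call.
- spot_in(camera, target): "extent" ([left, top, width, height] in pixels, round what is visible of it).
- regions_of(camera, target): "pixels" (384x512 bool, what is visible of it) and "extent" ([left, top, width, height] in pixels, round what is visible of it).
The state is a dict: "clock": time; "joints": joint angles; "joint_velocities": joint speeds; "tau": joint torques, N m; "tool_pos": TCP position; "tcp_rot": TCP orientation; "force": force on the tool from outside, world axes, zero at the start; "moment": the same for the moment, N m; "gripper_width": finger opening in m.
Only numpy, scipy, OpenCV 4.12 (cv2) and the standard library are available. Lean on these libraries where they do the work, as an engineer would, in place of code of your own. Each camera call takes 0.05 s, during which the arm holds its last target. There are 200 camera calls.

## Working session

There is one attempt and no reset: what is moved stays moved. The work goes in short steps, Python scripts to look and compute and a shell command to move; the robot and the scene stay as the last step left them, time stands still between calls to the robot, and variables do not carry over. Pictures are saved under pics/ and viewed, about 8 in all and at most 12, crops included, and the job is handed in when it is done.

```bash
mkdir -p pics
cat > h.py <<'E'
from plant import *
import numpy as np, cv2
def snap(n,f):
    c=camera(n); cv2.imwrite('pics/'+f,c['pixels'][:,:,::-1]); return c
def ray(c,u,v,z):
    f=192/np.tan(np.radians(c['vfov']/2)); R=np.array(c['R']);t=np.array(c['t'])
    o=-R.T@t; d=R.T@np.array([(u-c['cx'])/f,(v-c['cy'])/f,1]); return o+d*(z-o[2])/d[2]
def proj(c,X):
    f=192/np.tan(np.radians(c['vfov']/2)); p=np.array(c['R'])@np.array(X)+np.array(c['t']); return p[:2]/p[2]*f+[c['cx'],c['cy']]
E
python3 - <<'E'
from h import *
np.set_printoptions(precision=3,suppress=True)
a=snap('top','t0.png');b=snap('scene','s0.png')
im=np.hstack([a['pixels'],b['pixels']])
print(observe())
for n,c in(('top',a),('scene',b)):
    print(n,-np.array(c['R']).T@c['t'],c['vfov'])
    for o in('rail','post1','socket_A','ratchet','level','canister'):
        for r in spot_in(n,o)[:8]: print(o,round(r['score'],2),np.round(r['extent']))
E
```

```text
{'clock': 0.1, 'joints': array([ 1.584,  0.359,  0.011, -0.   , -1.224, -0.288]), 'joint_velocities': array([ 0.003, -0.002,  0.001,  0.001,  0.001, -0.   ]), 'tau': array([ -0.001, -58.416,  29.375,   7.016,   0.01 ,  -0.   ]), 'tool_pos': array([0.183, 0.649, 0.226]), 'tcp_rot': array([ 0.001,  0.991, -0.137, -0.   ]), 'force': array([-0.052, -0.109,  0.308]), 'moment': array([-0.005,  0.016,  0.025]), 'gripper_width': 0.08703330495367653}
top [0.432 0.028 1.141] 51.40495245424876
rail 0.76 [241. 151.  78.  67.]
rail 0.6 [286. 173.   7.   8.]
socket_A 0.73 [ 69. 148.  70.  80.]
socket_A 0.56 [282. 173.  13.   6.]
ratchet 0.71 [271. 177.  67.  50.]
ratchet 0.24 [245.  98.  84.  22.]
level 0.92 [246. 100.  79.  19.]
level 0.4 [238. 150.  86.  68.]
canister 0.6 [404. 139.  52.  38.]
scene [ 1.133 -0.44   0.904] 49.62569385433973
rail 0.96 [229. 169.  30.  82.]
socket_A 0.55 [240. 199.  10.  17.]
socket_A 0.29 [238. 214.   5.  12.]
ratchet 0.9 [197. 173.  36.  64.]
level 0.94 [254. 229.  86.  60.]
canister 0.91 [ 92. 260.  53.  65.]
```

View pics/t0.png

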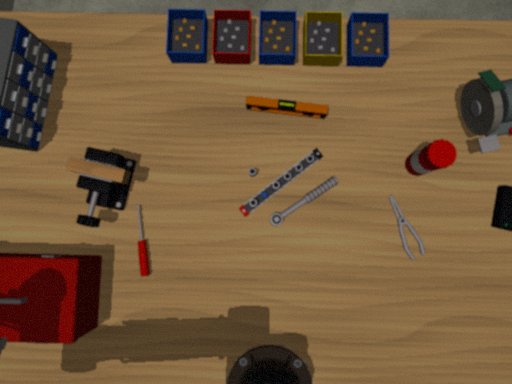

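View pics/s0.png

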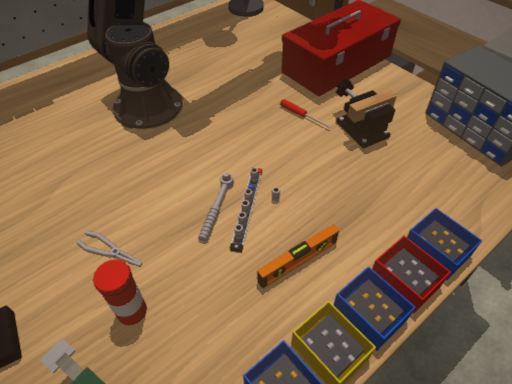

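The top view shows the rail from its red end at about (244,211) to its black end at (318,154), with the ratchet beside it at (300,200). The loose socket is at (253,171). The arm isn't where I expected it in either picture, so I'll check the calibration and take enlarged crops.

Run:
```python
from h import *
np.set_printoptions(precision=3,suppress=True)
a=camera('top');b=camera('scene')
for c in(a,b):
    print(c['R'],c['t'],c['cx'],c['cy'],proj(c,[0,0,0]),proj(c,[.183,.65,.227]),[k for k in c])
A=cv2.resize(a['pixels'][140:225,230:345],None,fx=5,fy=5,interpolation=cv2.INTER_CUBIC)
B=cv2.resize(b['pixels'][160:260,190:290],None,fx=5,fy=5,interpolation=cv2.INTER_CUBIC)
cv2.imwrite('pics/a1.png',A[:,:,::-1]);cv2.imwrite('pics/b1.png',B[:,:,::-1])
```

```text
[[ 0.023 -1.    -0.007]
 [-0.994 -0.023 -0.102]
 [ 0.102  0.01  -0.995]] [0.027 0.547 1.091] 260.14114728591215 188.0995550793059 [269.851 388.318] [-18.043 334.937] ['pixels', 'vfov', 'cx', 'cy', 'R', 't']
[[ 0.644  0.765 -0.005]
 [ 0.581 -0.494 -0.648]
 [-0.498  0.414 -0.762]] [-0.388 -0.289  1.435] 259.9534418458959 189.7289583031611 [147.645 106.051] [325.     2.12] ['pixels', 'vfov', 'cx', 'cy', 'R', 't']
```

View pics/a1.png

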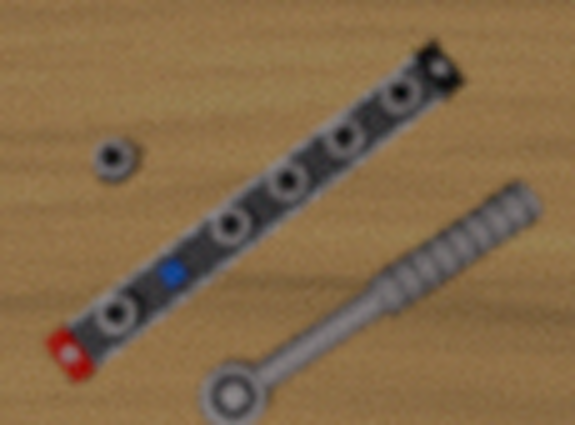

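View pics/b1.png

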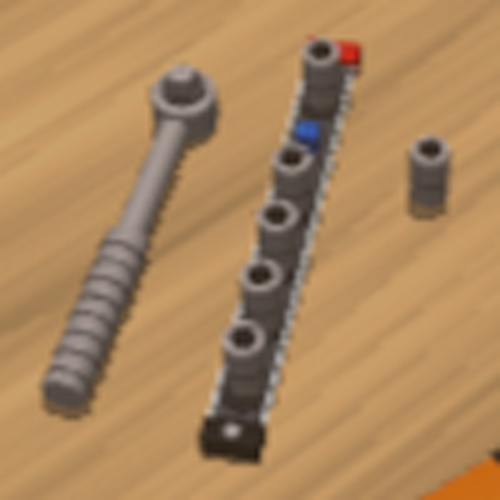

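The bare post is post 2: the blue square is at crop (173,273), second from the red cap, and both views agree. Next I'll fit the rail pose from both cameras.

Run:
```python
from h import *
from scipy.optimize import least_squares
from scipy.spatial.transform import Rotation as Rn
np.set_printoptions(precision=4,suppress=True)
a=camera('top');b=camera('scene')
def px(l,u0,v0): return [((x+.5)/5-.5+u0,(y+.5)/5-.5+v0) for x,y in l]
T=px([(115,313),(173,273),(230,224),(288,180),(344,136),(400,93),(69,354),(440,67)],230,140)
S=px([(320,50),(306,131),(291,157),(276,215),(259,274),(242,338)],190,160)
ys=[.1,.06,.02,-.02,-.06,-.1,.135,-.135]; zs=[.048,.026]+[.048]*4+[.014]*2
def pts(p): 
    d=np.array([np.cos(p[2]),np.sin(p[2])]); return [np.r_[np.array(p[:2])+d*y,z] for y,z in zip(ys,zs)]
def res(p,cams=3):
    P=pts(p); r=[]
    if cams&1: r+=[proj(a,P[i])-T[i] for i in range(8)]
    if cams&2: r+=[proj(b,P[i])-S[i] for i in range(6)]
    return np.concatenate(r)
for c in(1,2,3):
    s=least_squares(res,[.45,-.03,2.5],args=(c,)); print(c,s.x,np.degrees(s.x[2]),np.abs(s.fun).max(),np.sqrt(np.mean(s.fun**2)))
p=s.x; print(np.round(s.fun.reshape(-1,2),1).tolist())
for n,P in zip('1 2 3 4 5 6 red black'.split(),pts(p)): print(n,P)
o=observe(); q=o['tcp_rot']; R=Rn.from_quat(np.r_[q[1:],q[0]]).as_matrix()
print(R, 'tool y yaw',np.degrees(np.arctan2(R[1,1],R[0,1])))
for n in('vise','canister','level'):
    for r in spot_in('top',n)[:1]:
        e=r['extent'];print(n,r['score'],ray(a,e[0],e[1],.05),ray(a,e[0]+e[2],e[1]+e[3],.05))
```

```text
1 [ 0.5683 -0.019   2.2538] 129.1322889703114 0.29820537966861593 0.14420349340212443
2 [ 0.5684 -0.0187  2.2551] 129.20900251789706 0.2994455740882529 0.14651344334481534
3 [ 0.5683 -0.0189  2.2543] 129.15974297010303 0.2858894133498495 0.15002998647529706
[[0.0, 0.0], [-0.1, -0.2], [-0.0, 0.1], [-0.2, 0.0], [-0.1, 0.0], [0.1, -0.1], [-0.3, 0.2], [0.2, -0.2], [-0.1, 0.3], [0.1, -0.3], [-0.1, 0.2], [-0.2, -0.0], [-0.0, 0.1], [-0.0, -0.1]]
1 [0.5052 0.0587 0.048 ]
2 [0.5305 0.0276 0.026 ]
3 [ 0.5557 -0.0034  0.048 ]
4 [ 0.581  -0.0344  0.048 ]
5 [ 0.6062 -0.0654  0.048 ]
6 [ 0.6315 -0.0964  0.048 ]
red [0.4831 0.0858 0.014 ]
black [ 0.6536 -0.1236  0.014 ]
[[ 0.9625 -0.2714 -0.    ]
 [-0.2714 -0.9625  0.    ]
 [-0.     -0.     -1.    ]] tool y yaw -105.74630322045616
vise 0.61 [0.6422 0.5788 0.05  ] [0.4324 0.3712 0.05  ]
canister 0.71 [ 0.6924 -0.3607  0.05  ] [ 0.586  -0.5041  0.05  ]
level 0.63 [0.5665 0.0073 0.05  ] [ 0.4487 -0.1649  0.05  ]
```

Both cameras agree on the rail to under 1 mm. Now I'll approach above the red cap with the fingers closed and the jaws turned across the rail.

```bash
python3 -m jog '[[[0.018,-0.034,0.03,0,0,-4.4],[0.036,-0.068,0.05,0,0,-8.8],[0.054,-0.102,0.07,0,0,-13.2],[0.072,-0.136,0.08,0,0,-17.6],[0.09,-0.17,0.08,0,0,-22],[0.108,-0.204,0.08,0,0,-26.4],[0.126,-0.238,0.08,0,0,-30.8],[0.144,-0.272,0.08,0,0,-35.1]]]' 0 10
python3 -m jog '[[[0.019,-0.036,0,0,0,0],[0.038,-0.072,0,0,0,0],[0.057,-0.108,0,0,0,0],[0.076,-0.144,0,0,0,0],[0.095,-0.18,0,0,0,0],[0.114,-0.216,-0.02,0,0,0],[0.133,-0.252,-0.04,0,0,0],[0.152,-0.288,-0.08,0,0,0]]]'
python3 -m jog '[[[0,0,-0.02,0,0,0],[0,0,-0.04,0,0,0],[0,0,-0.06,0,0,0],[0,0,-0.08,0,0,0],[0,0,-0.1,0,0,0],[0,0,-0.12,0,0,0],[0,0,-0.13,0,0,0],[0,0,-0.13,0,0,0]]]'
python3 - <<'E'
from h import *
from scipy.spatial.transform import Rotation as Rn
o=observe();print(o['clock'],o['tool_pos'],o['force'],o['gripper_width'])
q=o['tcp_rot']; R=Rn.from_quat(np.r_[q[1:],q[0]]).as_matrix();print(np.round(R,3),np.degrees(np.arctan2(R[1,1],R[0,1])))
a=camera('top');b=camera('scene')
A=cv2.resize(a['pixels'][130:230,200:330],None,fx=4,fy=4,interpolation=cv2.INTER_CUBIC)
B=cv2.resize(b['pixels'][110:260,180:310],None,fx=4,fy=4,interpolation=cv2.INTER_CUBIC)
cv2.imwrite('pics/c.png',np.hstack([A[:,:,::-1][:400,:400],B[:,:,::-1][:400,:400]]))
E
```

```text
clock: 1.72
tool_pos: [0.3277, 0.3756, 0.3071]
tcp_rot: [-0.001, 0.902, -0.431, -0.0]
force: [1.5, 0.5, 0.0]
gripper_width: 0.0394
clock: 2.38
tool_pos: [0.4732, 0.1026, 0.2433]
tcp_rot: [-0.002, 0.903, -0.429, 0.002]
force: [1.0, 2.7, -0.4]
gripper_width: 0.0005
clock: 3.05
tool_pos: [0.4701, 0.1035, 0.1096]
tcp_rot: [0.002, 0.903, -0.43, -0.001]
force: [0.0, -1.2, 0.3]
gripper_width: 0.0004
3.05 [0.47007454 0.10346655 0.109575  ] [ 0.0255018  -1.15798736  0.26836454] 0.0004162361163160168
[[ 0.631 -0.776 -0.004]
 [-0.776 -0.631 -0.002]
 [-0.001  0.004 -1.   ]] -140.87238323371236
```

View pics/c.png

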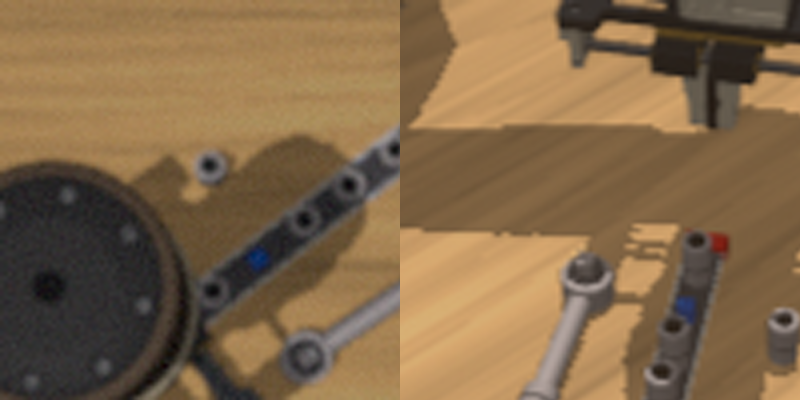

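The view shows the fingertips closed just beyond the red cap, with the jaws across the rail and the bench undisturbed. They are on the rail's line, about 22 mm past the cap's centre. Now I'll descend to 8 mm above the socket tops and start the slow sweep.

```bash
python3 -m jog '[[[0,0,-0.012,0,0,0],[0,0,-0.024,0,0,0],[0,0,-0.036,0,0,0],[0,0,-0.044,0,0,0],[0,0,-0.05,0,0,0],[0,0,-0.0535,0,0,0],[0,0,-0.0535,0,0,0],[0,0,-0.0535,0,0,0]]]'
python3 -m jog '[[[0.002,-0.0025,0,0,0,0],[0.0041,-0.005,0,0,0,0],[0.0061,-0.0076,0,0,0,0],[0.0082,-0.0101,0,0,0,0],[0.0102,-0.0126,0,0,0,0],[0.0123,-0.0151,0,0,0,0],[0.0143,-0.0176,0,0,0,0],[0.0164,-0.0202,0,0,0,0]]]'
python3 - <<'E'
from h import *
b=camera('scene');o=observe();print(o['tool_pos'],proj(b,o['tool_pos']))
B=cv2.resize(b['pixels'][130:230,190:310],None,fx=5,fy=5,interpolation=cv2.INTER_CUBIC)
cv2.imwrite('pics/d.png',B[:,:,::-1])
E
```

```text
clock: 3.82
tool_pos: [0.4718, 0.1045, 0.0586]
tcp_rot: [-0.0, 0.903, -0.429, 0.0]
force: [0.0, -0.7, -0.7]
gripper_width: 0.0004
clock: 4.48
tool_pos: [0.488, 0.0838, 0.0582]
tcp_rot: [0.0, 0.903, -0.429, -0.0]
force: [-0.3, 1.3, 0.8]
gripper_width: 0.0005
[0.48830005 0.08357955 0.05816402] [256.45159796 159.99567001]
```

View pics/d.png

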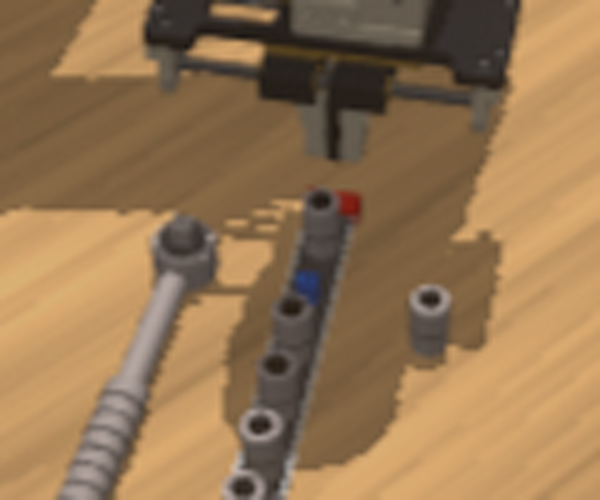

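The fingertips are over the red cap, at about crop (333,157), which matches the 8–10 mm clearance expected. I'll correct a 2 mm sideways drift and lower by 2 mm, then keep sweeping.

```bash
python3 -m jog '[[[0.0018,-0.0027,-0.0005,0,0,0],[0.0037,-0.0054,-0.001,0,0,0],[0.0055,-0.0081,-0.0015,0,0,0],[0.0074,-0.0108,-0.002,0,0,0],[0.0092,-0.0135,-0.002,0,0,0],[0.0111,-0.0162,-0.002,0,0,0],[0.0129,-0.0189,-0.002,0,0,0],[0.0148,-0.0216,-0.002,0,0,0]]]'
python3 -m jog '[[[0.002,-0.0025,0,0,0,0],[0.0041,-0.005,0,0,0,0],[0.0061,-0.0076,0,0,0,0],[0.0082,-0.0101,0,0,0,0],[0.0102,-0.0126,0,0,0,0],[0.0123,-0.0151,0,0,0,0],[0.0143,-0.0176,0,0,0,0],[0.0164,-0.0202,0,0,0,0]]]'
python3 -m jog '[[[0.002,-0.0025,0,0,0,0],[0.0041,-0.005,0,0,0,0],[0.0061,-0.0076,0,0,0,0],[0.0082,-0.0101,0,0,0,0],[0.0102,-0.0126,0,0,0,0],[0.0123,-0.0151,0,0,0,0],[0.0143,-0.0176,0,0,0,0],[0.0164,-0.0202,0,0,0,0]]]'
```

```text
clock: 5.2
tool_pos: [0.5028, 0.0622, 0.0562]
tcp_rot: [0.0, 0.903, -0.429, -0.0]
force: [0.5, -0.6, 0.1]
gripper_width: 0.0005
clock: 5.87
tool_pos: [0.5193, 0.042, 0.0562]
tcp_rot: [0.0, 0.903, -0.429, 0.0]
force: [-0.1, 0.0, 0.1]
gripper_width: 0.0004
clock: 6.53
tool_pos: [0.5356, 0.0218, 0.0562]
tcp_rot: [0.0, 0.903, -0.429, -0.0]
force: [-0.3, 0.3, 0.8]
gripper_width: 0.0007
```

```bash
python3 -m jog '[[[0.002,-0.0025,0,0,0,0],[0.0041,-0.005,0,0,0,0],[0.0061,-0.0076,0,0,0,0],[0.0082,-0.0101,0,0,0,0],[0.0102,-0.0126,0,0,0,0],[0.0123,-0.0151,0,0,0,0],[0.0143,-0.0176,0,0,0,0],[0.0164,-0.0202,0,0,0,0]]]'
python3 -m jog '[[[0.002,-0.0025,0,0,0,0],[0.0041,-0.005,0,0,0,0],[0.0061,-0.0076,0,0,0,0],[0.0082,-0.0101,0,0,0,0],[0.0102,-0.0126,0,0,0,0],[0.0123,-0.0151,0,0,0,0],[0.0143,-0.0176,0,0,0,0],[0.0164,-0.0202,0,0,0,0]]]'
python3 -m jog '[[[0.002,-0.0025,0,0,0,0],[0.0041,-0.005,0,0,0,0],[0.0061,-0.0076,0,0,0,0],[0.0082,-0.0101,0,0,0,0],[0.0102,-0.0126,0,0,0,0],[0.0123,-0.0151,0,0,0,0],[0.0143,-0.0176,0,0,0,0],[0.0164,-0.0202,0,0,0,0]]]'
python3 -m jog '[[[0.002,-0.0025,0,0,0,0],[0.0041,-0.005,0,0,0,0],[0.0061,-0.0076,0,0,0,0],[0.0082,-0.0101,0,0,0,0],[0.0102,-0.0126,0,0,0,0],[0.0123,-0.0151,0,0,0,0],[0.0143,-0.0176,0,0,0,0],[0.0164,-0.0202,0,0,0,0]]]'
```

```text
clock: 7.2
tool_pos: [0.552, 0.0016, 0.0562]
tcp_rot: [0.0, 0.903, -0.429, -0.0]
force: [1.1, -0.1, -0.2]
gripper_width: 0.0005
clock: 7.87
tool_pos: [0.5684, -0.0186, 0.0562]
tcp_rot: [0.0, 0.903, -0.429, -0.0]
force: [-0.1, 0.1, 0.5]
gripper_width: 0.0003
clock: 8.53
tool_pos: [0.5849, -0.0388, 0.0562]
tcp_rot: [-0.0, 0.903, -0.429, 0.0]
force: [-0.9, -0.5, 0.1]
gripper_width: 0.0003
clock: 9.2
tool_pos: [0.6012, -0.0589, 0.0562]
tcp_rot: [0.0, 0.903, -0.429, 0.0]
force: [0.6, 0.1, 0.3]
gripper_width: 0.0008
```

```bash
python3 -m jog '[[[0.002,-0.0025,0,0,0,0],[0.0041,-0.005,0,0,0,0],[0.0061,-0.0076,0,0,0,0],[0.0082,-0.0101,0,0,0,0],[0.0102,-0.0126,0,0,0,0],[0.0123,-0.0151,0,0,0,0],[0.0143,-0.0176,0,0,0,0],[0.0164,-0.0202,0,0,0,0]]]'
python3 -m jog '[[[0.002,-0.0025,0,0,0,0],[0.0041,-0.005,0,0,0,0],[0.0061,-0.0076,0,0,0,0],[0.0082,-0.0101,0,0,0,0],[0.0102,-0.0126,0,0,0,0],[0.0123,-0.0151,0,0,0,0],[0.0143,-0.0176,0,0,0,0],[0.0164,-0.0202,0,0,0,0]]]'
python3 -m jog '[[[0.002,-0.0025,0,0,0,0],[0.0041,-0.005,0,0,0,0],[0.0061,-0.0076,0,0,0,0],[0.0082,-0.0101,0,0,0,0],[0.0102,-0.0126,0,0,0,0],[0.0123,-0.0151,0,0,0,0],[0.0143,-0.0176,0,0,0,0],[0.0164,-0.0202,0,0,0,0]]]'
python3 -m jog '[[[0.002,-0.0025,0,0,0,0],[0.0041,-0.005,0,0,0,0],[0.0061,-0.0076,0,0,0,0],[0.0082,-0.0101,0,0,0,0],[0.0082,-0.0101,0,0,0,0],[0.0082,-0.0101,0.008,0,0,0],[0.0082,-0.0101,0.02,0,0,0],[0.0082,-0.0101,0.034,0,0,0]]]'
python3 - <<'E'
from h import *
o=observe();print(o['tool_pos'],o['force'],np.array([.5305,.0276,.1])-o['tool_pos'])
E
```

```text
clock: 9.87
tool_pos: [0.6176, -0.0791, 0.0562]
tcp_rot: [0.0, 0.903, -0.429, -0.0]
force: [-0.1, -0.3, 0.3]
gripper_width: 0.0003
clock: 10.53
tool_pos: [0.634, -0.0994, 0.0562]
tcp_rot: [0.0, 0.903, -0.429, -0.0]
force: [-0.9, -0.5, -1.0]
gripper_width: 0.0005
clock: 11.2
tool_pos: [0.6504, -0.1195, 0.0562]
tcp_rot: [0.0, 0.903, -0.429, -0.0]
force: [-0.8, -0.2, 0.5]
gripper_width: 0.0007
clock: 11.87
tool_pos: [0.6581, -0.1294, 0.0909]
tcp_rot: [0.0, 0.903, -0.429, -0.0]
force: [-0.1, -0.0, -0.9]
gripper_width: 0.0004
[ 0.65808213 -0.12935615  0.09093377] [-0.13042572 -0.04578223 -0.87328605] [-0.12758213  0.15695615  0.00906623]
```

```bash
python3 -m jog '[[[-0.01,0.012,0.009,0,0,0],[-0.03,0.037,0.009,0,0,0],[-0.053,0.065,0.009,0,0,0],[-0.077,0.095,0.009,0,0,0],[-0.099,0.122,0.009,0,0,0],[-0.115,0.141,0.009,0,0,0],[-0.124,0.152,0.009,0,0,0],[-0.128,0.157,0.009,0,0,0]]]'
python3 -m jog '[[[0,0,0,0,0,0],[0,0,-0.008,0,0,0],[0,0,-0.018,0,0,0],[0,0,-0.028,0,0,0],[0,0,-0.036,0,0,0],[0,0,-0.042,0,0,0],[0,0,-0.044,0,0,0],[0,0,-0.044,0,0,0]]]'
python3 - <<'E'
from h import *
b=camera('scene');o=observe();print(o['tool_pos'],o['force'],np.array([.5305,.0276,.026])-o['tool_pos'],proj(b,o['tool_pos']))
B=cv2.resize(b['pixels'][130:230,190:310],None,fx=5,fy=5,interpolation=cv2.INTER_CUBIC)
cv2.imwrite('pics/e.png',B[:,:,::-1])
E
```

```text
clock: 12.53
tool_pos: [0.5297, 0.0293, 0.101]
tcp_rot: [-0.001, 0.904, -0.428, 0.001]
force: [0.1, 0.4, 0.3]
gripper_width: 0.0006
clock: 13.2
tool_pos: [0.53, 0.0271, 0.0541]
tcp_rot: [0.001, 0.903, -0.43, -0.001]
force: [0.3, -0.1, 0.3]
gripper_width: 0.0002
[0.53035269 0.02730257 0.05469785] [ 0.57616498 -0.15511789 -0.51284933] [ 0.00014731  0.00029743 -0.02869785] [250.52633666 178.72304383]
```

View pics/e.png

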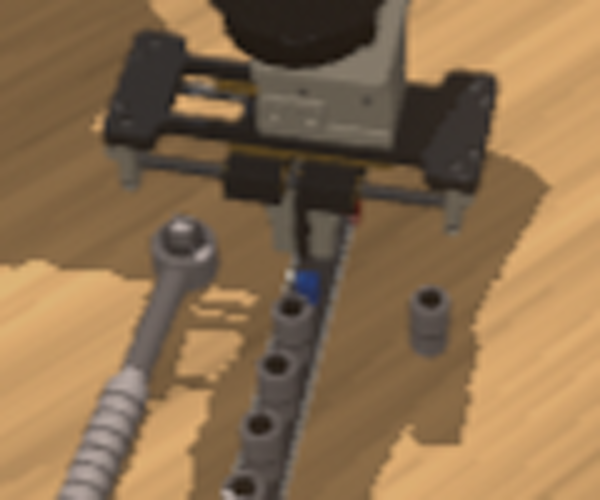

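The fingertips hang directly over the blue post, with the tip at about crop (303,250) and the post at (306,285). Socket 3 in front is untouched. Going down.

```bash
python3 -m jog '[[[0,0,-0.005,0,0,0],[0,0,-0.01,0,0,0],[0,0,-0.014,0,0,0],[0,0,-0.018,0,0,0],[0,0,-0.021,0,0,0],[0,0,-0.023,0,0,0],[0,0,-0.0245,0,0,0],[0,0,-0.0255,0,0,0]]]'
python3 -m jog '[[[0,0,-0.0003,0,0,0],[0,0,-0.0006,0,0,0],[0,0,-0.0009,0,0,0],[0,0,-0.0012,0,0,0],[0,0,-0.0012,0,0,0],[0,0,-0.0012,0,0,0]]]'
```

```text
clock: 13.92
tool_pos: [0.5304, 0.0276, 0.0295]
tcp_rot: [0.0, 0.903, -0.429, -0.0]
force: [0.4, 0.2, 0.0]
gripper_width: 0.0006
clock: 14.42
tool_pos: [0.5305, 0.0276, 0.0286]
tcp_rot: [-0.0, 0.903, -0.429, 0.0]
force: [-0.3, -0.3, -0.7]
gripper_width: 0.0002
```

```bash
python3 -m jog '[[[0,0,-0.0003,0,0,0],[0,0,-0.0006,0,0,0],[0,0,-0.0009,0,0,0],[0,0,-0.0012,0,0,0],[0,0,-0.0015,0,0,0],[0,0,-0.0018,0,0,0],[0,0,-0.0018,0,0,0],[0,0,-0.0018,0,0,0]]]'
```

```text
clock: 15.08
tool_pos: [0.5304, 0.0276, 0.0267]
tcp_rot: [0.0, 0.903, -0.429, -0.0]
force: [0.1, 0.4, 0.6]
gripper_width: 0.0008
```

```bash
python3 -m jog '[[[0,0,-0.0002,0,0,0],[0,0,-0.0004,0,0,0],[0,0,-0.0006,0,0,0],[0,0,-0.0006,0,0,0],[0,0,-0.0006,0,0,0]]]'
```

```text
clock: 15.5
tool_pos: [0.5305, 0.0276, 0.0263]
tcp_rot: [-0.0, 0.903, -0.429, 0.0]
force: [-1.8, 0.1, 5.5]
gripper_width: 0.0007
```

Contact, at about 5 N. I'll check that it holds steady and look at the neighbouring sockets.

Run:
```python
from h import *
for i in range(8):
    b=camera('scene');o=observe();print(round(o['clock'],2),np.round(o['tool_pos'],4),np.round(o['force'],1))
B=cv2.resize(b['pixels'][130:260,190:310],None,fx=4.6,fy=4.6,interpolation=cv2.INTER_CUBIC)
cv2.imwrite('pics/f.png',B[:,:,::-1])
```

```text
15.55 [0.5305 0.0276 0.0263] [-2.2 -0.5  4.8]
15.6 [0.5305 0.0276 0.0263] [-1.8  0.4  4.8]
15.65 [0.5305 0.0276 0.0263] [-1.3 -0.2  4.9]
15.7 [0.5305 0.0276 0.0263] [-1.6  1.5  6.2]
15.75 [0.5305 0.0276 0.0263] [-1.4  0.1  5.3]
15.8 [0.5305 0.0276 0.0263] [-2.2  0.3  4.7]
15.85 [0.5305 0.0276 0.0263] [-1.9 -1.1  5. ]
15.9 [0.5305 0.0276 0.0263] [-1.4 -0.3  5.8]
```

View pics/f.png

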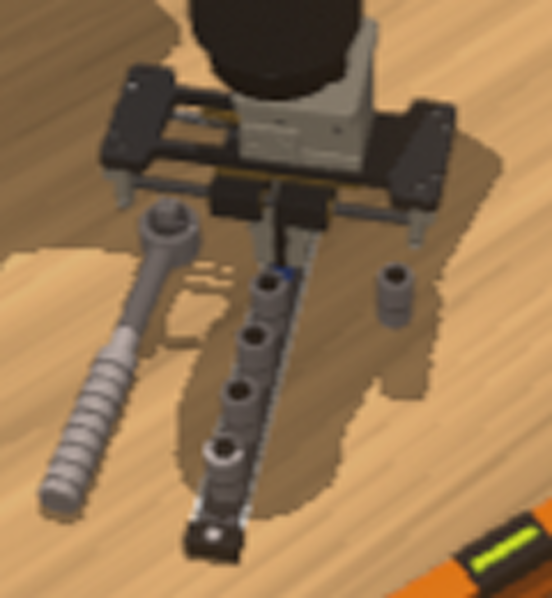

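The picture shows the fingertips down on the blue post at about crop (280,268). The visible sockets are upright, and the ratchet, loose socket and level haven't moved. Contact is steady at about 5 N, so I'm handing in.

```bash
python3 -c "
from plant import *
print(finish_job())"
```

```text
the job is handed in; nothing more can be done
None
```

The job is handed in: post 2 is the bare one, counting from the red cap, and the closed fingertips are resting on it.

- **Sweep:** I ran the fingertips along the row from the red cap past the black one at about 39 mm/s. They stayed 8–10 mm above the socket tops, over the gap too, and the wrist force showed only noise of about 1 N, so no sockets were touched.
- **Touch:** I then lifted clear, came back and went straight down on post 2. The last checks had the tip within 1 mm of the post's measured centre at a height of 26.3 mm, against 26 mm expected for its top. The contact force was a steady 5 N, with about 2 N sideways.
- **Bench:** The last picture showed sockets 3–6, the loose socket, the ratchet and the level still in place. Socket 1 was hidden behind the gripper, so I couldn't check it by eye. I also didn't look again at the pliers, canister, screwdriver or vise after the approach.

The clock read about 16 s of the 42 s allowed at hand-in. No check failed or disagreed; the two cameras placed the rail within 1 mm of each other.

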